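# Load the decorating wheel and press its hold bar

### The arm

A 7-joint arm with a two-finger parallel gripper is mounted at the origin on the work surface. World frame = base frame: x ahead of the robot, y to its left, z up, the work surface at z = 0. Lengths are in m, angles in rad, forces in N, time in s.
With the tool pointing down it reaches from about 0.425 to 0.925 m from the base axis. Payload 6.8 kg.
Tool frame: the origin (TCP) lies midway between the tips of the shut fingers; the grasp point (between the pads) lies r.grasp_offset behind it (r.grasp_offset is the distance from the TCP to the grasp point, in m); z points along the fingers, y is the direction in which the jaws open and shut (so a half turn about z gives the same grasp; the last joint's range is limited). The gripper opens to 85 mm and grips with 20 to 120 N. Pads are 22 mm wide; open, the fingers measure 114 mm over their backs; the gripper's body (76 mm by 85 mm) begins 54 mm behind the grasp point. The pads swing forward as they close: fully open they stand 13 mm farther back than shut.
Start: joints at [1.046, 0.477, 0.022, 1.555, -0.011, 1.109, -0.083], TCP at [0.273, -0.617, 0.231] pointing down, gripper open.
Joint ranges: [-2.96, 2.96], [-0.34, 2.1], [-1.41, 1.46], [0.24, 2.44], [-1.37, 4.51], [0.17, 1.92], [-2.96, 2.96]. Speed limits (rad/s): [2.39, 2.39, 3.14, 3.14, 3.14, 3.14, 3.14].

### API

Orientations are given as a rotation vector (axis times angle).
In Python, from bench import r gives the robot as it stands. The module is installed in compiled form; this text tells all that it offers.
- The arm moves only by the tool send_rows, never from a script. Its argument "moves" is one flat list of numbers, 4 for each row, row after row: the shift along the tool's x, y, z in mm, then the turn about the tool's z in degrees. A call has 1 to 8 rows; each row is the pose to reach, as a shift and turn from the pose commanded when the call began, along the tool's axes at that moment; what a row does not reach only later rows make up. A row lasts 1/8 s, in which the tool goes at most 62.5 mm and 10.7 degrees, less where a joint would pass 70% of its speed; a pose out of reach is approached as far as the arm can. A call with a gripper value outside its range is refused whole. "hand" is the closure, from 0 (fully open) to 1 (shut), set as the call begins (left out, the last holds). The fingers move at their own pace and stop on an object; "newtons" is the grip in N (left out, the last holds). Time passes only in rows, so rows that repeat a pose let the fingers close. It gives the time, the measured TCP pose, the force and the opening at its end, in the units of the state.
- r.get_obs(): the state, without advancing time (a new reading comes with each control period).
- r.grab_frame(name): name is "scene" or "top" or "wrist"; returns a dict with "img" (420x560x3 uint8, red, green, blue), "mtx" (3x3 intrinsics, pixels), "D" ([k1, k2, p1, p2, k3] as OpenCV has them; the pictures are not rectified), "world_to_cam" (4x4, takes a point from world to camera coordinates). Camera axes: x right, y up, looking along -z (the intrinsics and any distortion apply to the point x, -y, -z); pixel columns grow to the right and rows downward; lengths in m; the calibration is good to about 2 mm. A picture is of the moment at which its call begins. There is no depth.
- r.hand_in(): hands the job in, once; it reports no verdict.
The state is a dict: "clock": time; "joints": joint angles; "qvel": joint speeds; "tau": joint torques, N m; "tcp_pos": TCP position; "orientation": TCP orientation; "contact_force": force on the tool from outside, world axes, zero at the start; "moment": the same for the moment, N m; "grip_width": finger opening in m.
Only numpy, scipy, OpenCV 4.12 (cv2) and the standard library are available. Lean on these libraries where they do the work, as an engineer would, in place of code of your own. Each camera call takes 0.05 s, during which the arm holds its last target.

### The job

Take the small domed jar from the square ware board and stand it upright in the middle of the decorating wheel. Then press the wheel's long hold bar fully down, near the middle of its length so that both ends go down evenly, and leave it down.

Things in the scene. Friction and masses are not known exactly. Their poses are not given: they have to be found in the camera images.
- jar_mid (a point): Centre, half-way up, of the small domed jar: round unglazed body 50 mm across and 52 mm high, pointed blue-green dome, 80 mm high in all, 130 g, z up. Stands on a square wooden ware board (240 mm wide, 15 mm thick); grip the body. About 120 mm off stand a bigger domed jar (64 mm across, 120 mm high) and an open cup (62 mm high), not wanted. Which stands where changes.
- wheel_top (a point): Centre of the upper face of the round metal wheelhead (160 mm across, does not turn, 85 mm above the table) on the grey wheel machine (310 by 320 mm). Axes are the machine's: x from its front, where the bars are, to its back, y to its left seen from the robot (along the bars), z up. A jar standing here has its centre 40 mm above this point.
- hold_bar_mid (a point): Middle of the upper face of the long hold bar, where to press: flat steel, 200 x 40 x 12 mm, along the machine's front, about 62 mm above the table; y along it, z up. A 70 mm bar in line with it on the left is not the one. Hinge 45 mm behind this point. On a sprung middle pivot: pressed off-centre it rocks 0.25 rad per N m, and springs back. Housing 64 mm high begins 50 mm behind this point.
- hold_bar (a joint): Angle of the long hold bar about its lengthwise hinge, rad: 0 fully up, 0.20 fully down against a firm stop; its middle has then gone down 9 mm. It starts up to 0.04 down, takes about 4 to 7 N to push down, and stays where it is left.

How it is judged:
On the way, in this order (a step that is already met when the one before it is completed fails the run):
1. the small domed jar stands upright in the middle of the wheel (within 25 mm) (horizontal distance between jar_mid and wheel_top below 0.025 m and z of jar_mid in the frame of wheel_top between 0.034 and 0.048 m and angle between jar_mid's own z axis and vertical below 0.17 rad), for 0.2 s.
2. the long hold bar is down (past 0.16 of 0.20 rad) (value of joint hold_bar above 0.16 rad), for 0.1 s.
At the end, for the whole second after the job is handed in: The small domed jar stands upright (within 10 degrees) on the wheelhead, its axis within 25 mm of the wheel's centre, and the long hold bar is down, past 0.16 of its 0.20 rad (all of step 1 and value of joint hold_bar above 0.16 rad); the robot touches nothing.
It fails at once if the long hold bar rocks more than 0.09 rad end to end (one end 18 mm lower than the other) (angle between hold_bar_mid's own y axis and vertical below 1.4808 rad or angle between hold_bar_mid's own y axis and vertical above 1.6608 rad).
It also fails if it takes over 45 s, if anything falls off the work surface, if the arm or the gripper's body presses on something with over 40 N, if the wrist force passes 120 N, or if a joint passes its speed limit or range.

## Working session

There is one attempt and no reset: what is moved stays moved. The work goes in short steps, Python scripts to look and compute and a tool call to move; the robot and the scene stay as the last step left them, time stands still between calls to the robot, and variables do not carry over. Pictures are saved under pics/ and viewed, and the job is handed in when it is done.

Besides the shell and the picture viewer there is one more tool, called after "Request:" as name(argument=value, ...), one argument or row to a line, values as JSON. send_rows: Moves the arm, as the interface text tells. Its arguments: {"type":"object","properties":{"moves":{"type":"array"},"hand":{"type":"number"},"newtons":{"type":"number"}},"required":["moves"]}

```bash
mkdir -p pics
python3 - <<'E'
from bench import r
import cv2,numpy as np
o=r.get_obs()
for k,v in o.items(): print(k,np.round(v,4))
print(r.grasp_offset)
for n in("scene","top"):
    f=r.grab_frame(n); cv2.imwrite(f"pics/{n}1.png",f["img"][:,:,::-1]); print(n,f["mtx"].tolist(),f["D"],np.round(f["world_to_cam"],3).tolist())
E
```

```text
clock 0.0
joints [ 1.0459  0.4778  0.0223  1.5565 -0.0115  1.1093 -0.0831]
qvel [-0.0009 -0.0009  0.0023  0.0013 -0.0006  0.0003  0.0018]
tau [ 2.00000e-04 -5.96447e+01  1.60780e+00 -2.81194e+01  1.24000e-02
  9.30000e-03  0.00000e+00]
tcp_pos [ 0.273  -0.6167  0.2303]
orientation [-3.0718e+00 -6.4960e-01  8.0000e-04]
contact_force [-0.4482 -0.4068  0.0053]
moment [-0.0145 -0.0357  0.0181]
grip_width 0.0853
0.0187
scene [[497.5380352546798, 0.0, 277.0658098971486], [0.0, 497.5380352546798, 212.49241762991463], [0.0, 0.0, 1.0]] [-0.10330207  0.          0.          0.          0.        ] [[0.266, 0.964, 0.005, -0.197], [-0.513, 0.137, 0.847, 0.179], [0.816, -0.228, 0.531, -1.518], [0.0, 0.0, 0.0, 1.0]]
top [[474.7034727828254, 0.0, 287.5806276100761], [0.0, 474.7034727828254, 213.9250031731667], [0.0, 0.0, 1.0]] [0.0211511 0.        0.        0.        0.       ] [[0.026, -0.999, 0.019, 0.035], [0.987, 0.028, 0.158, -0.553], [-0.159, 0.015, 0.987, -0.969], [0.0, 0.0, 0.0, 1.0]]
```

View pics/scene1.png

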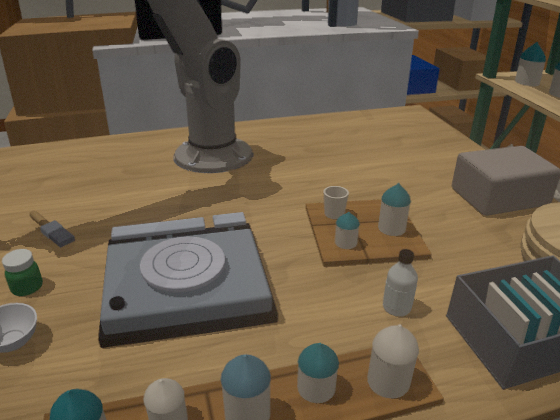

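View pics/top1.png

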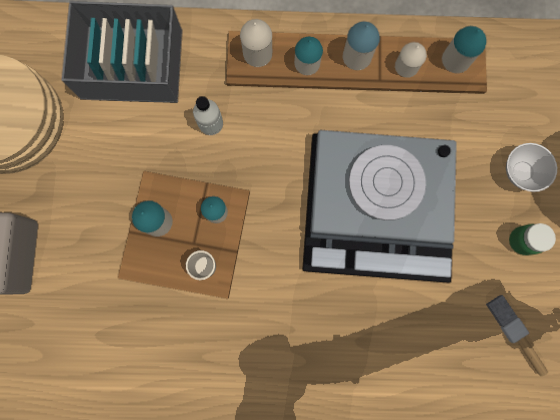

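The top view shows the small jar's dome at about (212,208), the big jar at (149,216), the cup at (200,265), the wheel centre at (388,181) and the long bar from about (356,261) to (451,267). Next I'll enlarge these areas.

Run:
```python
import cv2
t=cv2.imread("pics/top1.png");s=cv2.imread("pics/scene1.png")
cv2.imwrite("pics/c1.png",cv2.resize(t[165:305,110:260],None,fx=4,fy=4,interpolation=cv2.INTER_CUBIC))
cv2.imwrite("pics/c2.png",cv2.resize(t[120:290,295:465],None,fx=3.5,fy=3.5,interpolation=cv2.INTER_CUBIC)[:600])
cv2.imwrite("pics/c3.png",cv2.resize(s[170:270,300:430],None,fx=6,fy=6,interpolation=cv2.INTER_CUBIC))
cv2.imwrite("pics/c4.png",cv2.resize(s[205:305,100:260],None,fx=5,fy=5,interpolation=cv2.INTER_CUBIC))
```

```text
(no output)
```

View pics/c1.png

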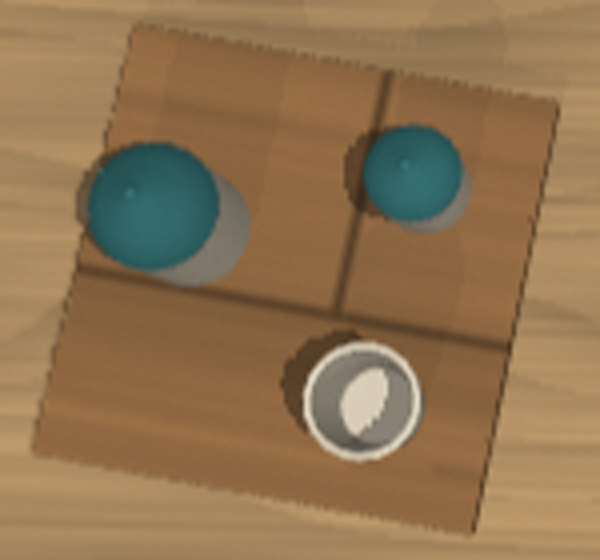

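View pics/c2.png

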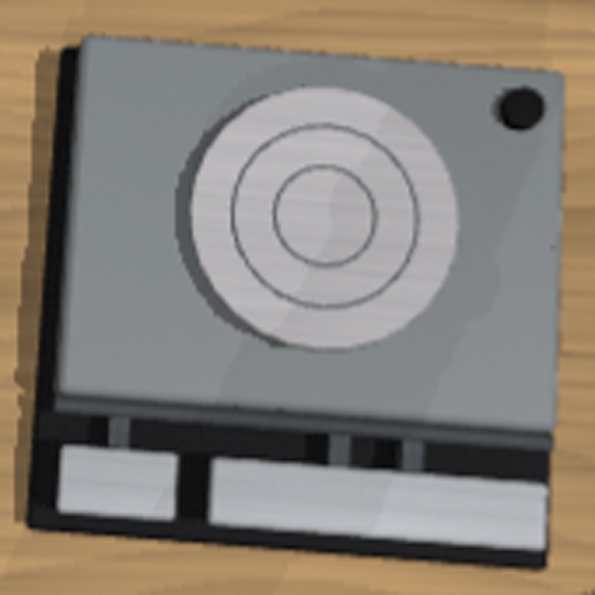

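View pics/c3.png

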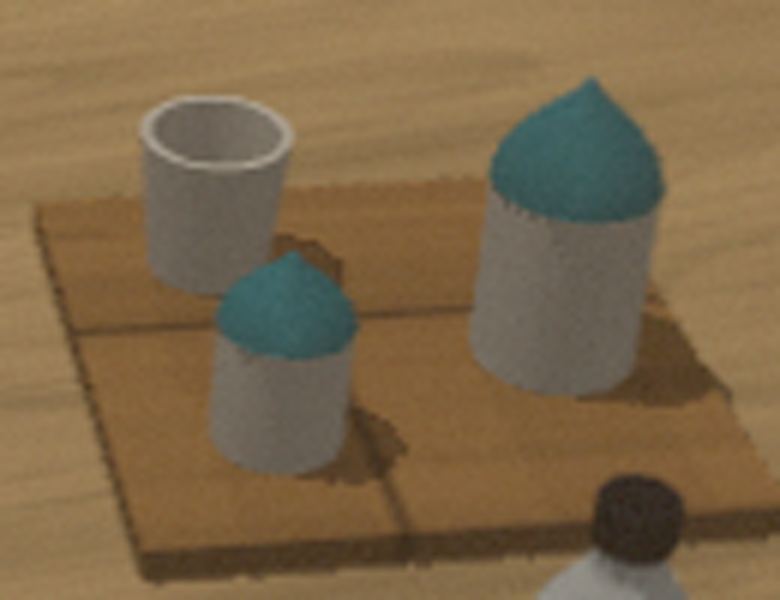

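View pics/c4.png

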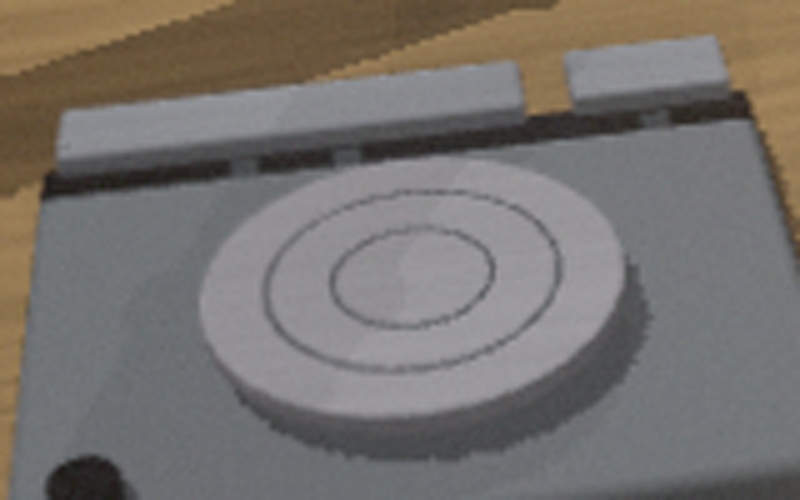

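```bash
cat > h.py <<'E'
import numpy as np,cv2
from bench import r
def ray(f,uv):
    uv=np.array(uv,float).reshape(-1,1,2)
    n=cv2.undistortPoints(uv,f["mtx"],np.array(f["D"],float))[:,0]
    T=np.array(f["world_to_cam"]);R=T[:3,:3];c=-R.T@T[:3,3]
    d=np.c_[n[:,0],-n[:,1],-np.ones(len(n))]@R
    return c,d
def atz(f,uv,z):
    c,d=ray(f,uv);return c+d*((z-c[2])/d[:,2])[:,None]
def proj(f,P):
    T=np.array(f["world_to_cam"]);p=np.atleast_2d(P)@T[:3,:3].T+T[:3,3]
    p=p*[1,-1,-1];return cv2.projectPoints(p,np.zeros(3),np.zeros(3),f["mtx"],np.array(f["D"],float))[0][:,0]
E
python3 - <<'E'
from h import *
np.set_printoptions(precision=4,suppress=True)
t=r.grab_frame("top");s=r.grab_frame("scene")
a=lambda p:[[x/4+110,y/4+165] for x,y in p]
b=lambda p:[[x/3.5+295,y/3.5+120] for x,y in p]
c=lambda p:[[x/6+300,y/6+170] for x,y in p]
d=lambda p:[[x/5+100,y/5+205] for x,y in p]
print("jar",atz(t,a([(405,163)]),.095),atz(s,c([(292,253)]),.095), "dome",atz(t,a([(413,173)]),.067))
print("big",atz(t,a([(130,192)]),.135),atz(s,c([(592,78)]),.135));print("cup",atz(t,a([(362,400)]),.077),atz(s,c([(217,132)]),.077))
print("wheel",atz(t,b([(325,216)]),.085),atz(s,d([(413,277)]),.085))
q=atz(t,b([(211,459),(546,484),(546,550),(211,524)]),.06);print("bar",q,q.mean(0),np.linalg.norm(q-np.roll(q,1,0),axis=1))
q=atz(s,d([(60,112),(518,63),(524,102),(58,158)]),.06);print("bar s",q,q.mean(0),np.linalg.norm(q-np.roll(q,1,0),axis=1))
print("board",atz(t,a([(135,25),(558,102),(473,533),(33,455)]),.015))
from scipy.spatial.transform import Rotation as Ro
print(Ro.from_rotvec(r.get_obs()["orientation"]).as_matrix())
E
```

```text
jar [[0.5558 0.2057 0.095 ]] [[0.5597 0.2076 0.095 ]] dome [[0.5555 0.2054 0.067 ]]
big [[0.5308 0.3306 0.135 ]] [[0.5343 0.3333 0.135 ]]
cup [[0.437  0.2237 0.077 ]] [[0.4424 0.2259 0.077 ]]
wheel [[ 0.6187 -0.1553  0.085 ]] [[ 0.6238 -0.1523  0.085 ]]
bar [[ 0.4749 -0.0921  0.06  ]
 [ 0.4657 -0.291   0.06  ]
 [ 0.4269 -0.2898  0.06  ]
 [ 0.4366 -0.0922  0.06  ]] [ 0.451  -0.1913  0.06  ] [0.0383 0.1991 0.0388 0.1978]
bar s [[ 0.4343 -0.2873  0.06  ]
 [ 0.4464 -0.0885  0.06  ]
 [ 0.4783 -0.0905  0.06  ]
 [ 0.4702 -0.288   0.06  ]] [ 0.4573 -0.1886  0.06  ] [0.0359 0.1992 0.0319 0.1976]
board [[0.6426 0.3698 0.015 ]
 [0.6063 0.1352 0.015 ]
 [0.3712 0.1712 0.015 ]
 [0.4064 0.4062 0.015 ]]
[[ 0.9144  0.4049 -0.0005]
 [ 0.4049 -0.9144  0.001 ]
 [-0.0001 -0.0011 -1.    ]]
```

Jar (0.5575, 0.207), wheel (0.621, -0.154), bar middle (0.454, -0.190). The two cameras agree to about 5 mm, and the sizes match the given ones. Next I'll move above the jar in two calls.

Request:
send_rows(
  moves=[37, -40, 0, 0, 74, -80, 0, 0, 111, -120, 0, 0, 148, -160, 0, 0, 185, -200, 0, 0, 222, -239, 0, 0, 259, -279, 0, 0, 297, -319, 0, 0],
  hand=0,
)

```text
clock: 1.2
tcp_pos: [0.416, -0.2037, 0.2315]
orientation: [3.073, 0.649, 0.001]
contact_force: [-0.0, -0.4, 0.2]
grip_width: 0.0847
```

Request:
send_rows(
  moves=[37, -40, 0, 0, 74, -80, 0, 0, 111, -120, 0, 0, 148, -160, 0, 0, 185, -200, 0, 0, 222, -239, 0, 0, 259, -279, 0, 0, 297, -319, 0, 0],
)

```text
clock: 2.2
tcp_pos: [0.5586, 0.208, 0.2312]
orientation: [3.073, 0.649, -0.0]
contact_force: [0.6, 0.2, 1.2]
grip_width: 0.0856
```

Request:
send_rows(
  moves=[0, 0, 0, 0, 0, 0, 0, 0, 0, 0, 0, 0],
)

```text
clock: 2.58
tcp_pos: [0.5582, 0.2048, 0.2312]
orientation: [3.073, 0.646, -0.001]
contact_force: [-1.2, -0.4, -1.0]
grip_width: 0.0855
```

Run:
```python
from h import *
np.set_printoptions(precision=4,suppress=True)
o=r.get_obs();print(o["clock"],o["tcp_pos"],o["orientation"],o["joints"])
f=r.grab_frame("wrist");cv2.imwrite("pics/w1.png",f["img"][:,:,::-1])
print(proj(f,[[.5575,.2067,.095],[.5558,.2057,.095],[.5597,.2076,.095],[.5575,.2067,.015]]))
```

```text
2.575 [0.5582 0.2048 0.2312] [ 3.0733  0.6464 -0.0006] [-0.1045  0.3837 -0.4545  1.7294  0.1892  1.0726 -1.7774]
[[282.1497 190.2975]
 [282.4493 192.6697]
 [282.2185 187.4055]
 [282.6851 167.4283]]
```

View pics/w1.png

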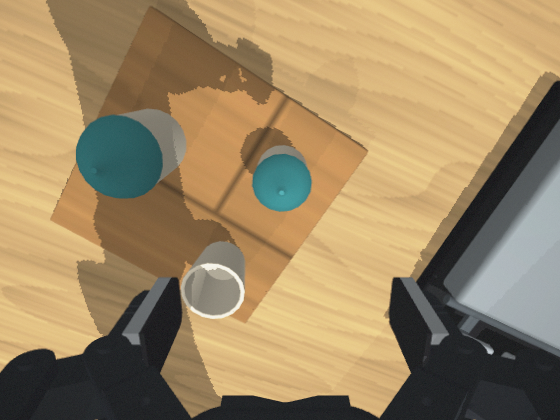

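The wrist view shows the small jar's apex at (282,192), against (282,190) predicted, so the position agrees within about 2 mm. I'll descend and grip.

Request:
send_rows(
  moves=[0, 0, 40, 0, 0, 0, 80, 0, 0, 0, 120, 0, 0, 0, 150, 0, 0, 0, 175, 0, 0, 0, 192, 0, 0, 0, 202, 0, 0, 0, 202, 0],
)

```text
clock: 3.62
tcp_pos: [0.5581, 0.2063, 0.0292]
orientation: [3.074, 0.649, -0.001]
contact_force: [-0.4, -0.2, 0.5]
grip_width: 0.0856
```

Request:
send_rows(
  moves=[0, 0, 0, 0, 0, 0, 0, 0, 0, 0, 0, 0, 0, 0, 0, 0, 0, 0, 0, 0, 0, 0, 0, 0],
  hand=1,
  newtons=35,
)

```text
clock: 4.38
tcp_pos: [0.5587, 0.2072, 0.0303]
orientation: [-3.073, -0.65, -0.002]
contact_force: [-1.1, 0.4, 5.6]
grip_width: 0.0494
```

Run:
```python
from h import *
o=r.get_obs();print(o["clock"],o["tcp_pos"],o["contact_force"],o["grip_width"])
s=r.grab_frame("scene")["img"][:,:,::-1];w=r.grab_frame("wrist")["img"][:,:,::-1]
cv2.imwrite("pics/g1.png",np.hstack([cv2.resize(s[130:280,270:440],None,fx=2.6,fy=2.6),cv2.resize(w,None,fx=.6,fy=.6)[:]] if 0 else [cv2.resize(s[130:280,270:440],(400,390)),cv2.resize(w,(400,390))]))
```

```text
4.375 [0.55865916 0.20718308 0.03028269] [-1.09172212  0.43546573  5.62991053] 0.049370890165076425
```

View pics/g1.png

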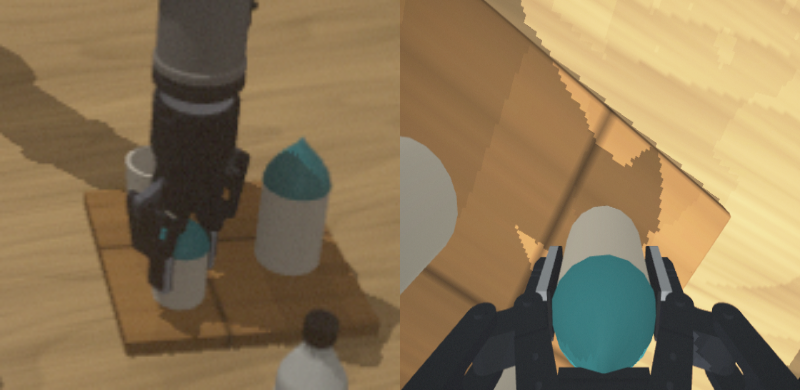

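The jar is gripped (opening 49 mm). I'll lift it and carry it over the wheel.

Request:
send_rows(
  moves=[0, 0, -15, 0, 0, 0, -40, 0, 0, 0, -70, 0, 0, 0, -100, 0, 0, 0, -120, 0, 0, 0, -120, 0],
)

```text
clock: 5.22
tcp_pos: [0.559, 0.2069, 0.1509]
orientation: [-3.073, -0.649, -0.005]
contact_force: [0.0, 1.3, -2.3]
grip_width: 0.0497
```

Request:
send_rows(
  moves=[-7, 30, 0, 0, -19, 75, 0, 0, -32, 130, 0, 0, -46, 185, 0, 0, -60, 240, 0, 0, -73, 295, 0, 0, -83, 335, 0, 0, -89, 356, 0, 0],
)

```text
clock: 6.22
tcp_pos: [0.6199, -0.1579, 0.1476]
orientation: [-3.075, -0.645, 0.004]
contact_force: [0.2, 0.1, -1.3]
grip_width: 0.049
```

Request:
send_rows(
  moves=[0, 0, 0, 0, 0, 0, 0, 0, 0, 0, 0, 0],
)

```text
clock: 6.6
tcp_pos: [0.621, -0.1522, 0.1494]
orientation: [-3.072, -0.655, -0.0]
contact_force: [-0.3, 0.1, -2.4]
grip_width: 0.0496
```

Run:
```python
from h import *
o=r.get_obs();print(o["clock"],o["tcp_pos"],o["contact_force"],o["grip_width"])
S=r.grab_frame("scene");s=S["img"][:,:,::-1];w=r.grab_frame("wrist")["img"][:,:,::-1]
print(proj(S,[.621,-.154,.085]))
cv2.imwrite("pics/p1.png",np.hstack([cv2.resize(s[150:350,90:290],(400,400)),cv2.resize(w,(400,400))]))
```

```text
6.6 [ 0.62098967 -0.15222159  0.14937408] [-0.2820256   0.08482153 -2.39409654] 0.049614876157362556
[[181.50818852 259.67328225]]
```

View pics/p1.png

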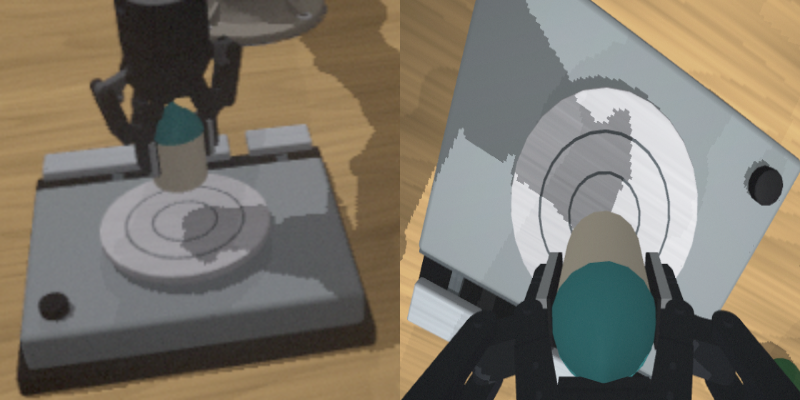

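The jar hangs over the wheel. In the left crop its base sits straight above the rings. I'll lower it.

Request:
send_rows(
  moves=[0, 0, 12, 0, 0, 0, 24, 0, 0, 0, 34, 0, 0, 0, 41, 0, 0, 0, 45, 0, 0, 0, 45, 0, 0, 0, 45, 0],
)

```text
clock: 7.58
tcp_pos: [0.6212, -0.155, 0.1047]
orientation: [3.073, 0.65, 0.001]
contact_force: [0.7, -0.4, -1.8]
grip_width: 0.0495
```

Request:
send_rows(
  moves=[0, 0, 1, 0, 0, 0, 2, 0, 0, 0, 3, 0, 0, 0, 3, 0],
)

```text
clock: 8.07
tcp_pos: [0.6208, -0.1549, 0.1012]
orientation: [-3.074, -0.65, 0.0]
contact_force: [-0.7, 0.5, -2.8]
grip_width: 0.0493
```

Run:
```python
from h import *
o=r.get_obs();print(o["clock"],o["tcp_pos"],o["contact_force"],o["grip_width"])
S=r.grab_frame("scene");s=S["img"][:,:,::-1];
cv2.imwrite("pics/p2.png",cv2.resize(s[170:320,90:290],(800,600),interpolation=cv2.INTER_CUBIC))
```

```text
8.075 [ 0.62081038 -0.15491435  0.10120055] [-0.65988066  0.46947423 -2.80758486] 0.04927076688450818
```

View pics/p2.png

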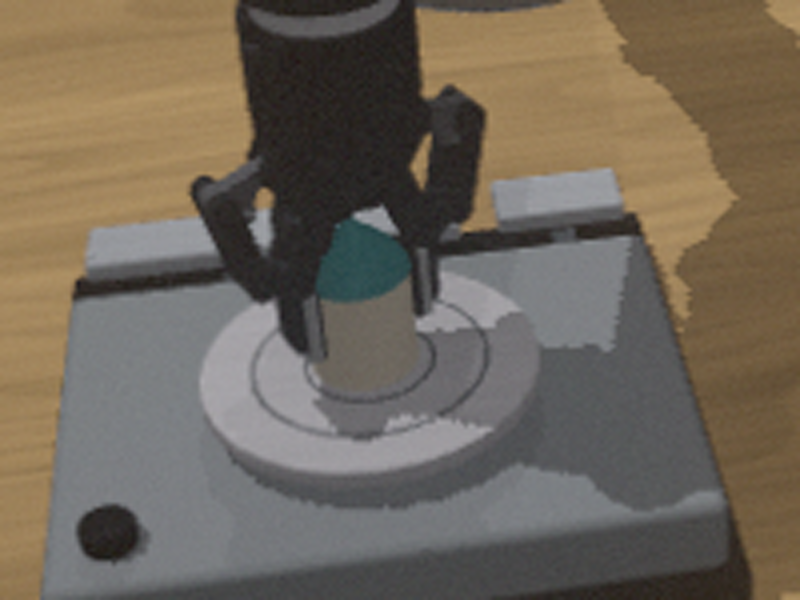

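The jar's base sits inside the inner ring, centred near (370,370) in the crop. There is no contact yet, so I'll ease down further.

Request:
send_rows(
  moves=[0, 0, 1, 0, 0, 0, 1, 0, 0, 0, 2, 0, 0, 0, 2, 0],
)

```text
clock: 8.62
tcp_pos: [0.621, -0.1549, 0.1003]
orientation: [3.073, 0.65, 0.0]
contact_force: [-3.1, 0.1, 6.1]
grip_width: 0.0491
```

The force has flipped to +6 N, so the jar is down on the wheel. I'll release and rise.

Request:
send_rows(
  moves=[0, 0, 0, 0, 0, 0, 0, 0, 0, 0, 0, 0, 0, 0, 0, 0, 0, 0, 0, 0, 0, 0, 0, 0],
  hand=0,
)

```text
clock: 9.38
tcp_pos: [0.6209, -0.1549, 0.0993]
orientation: [3.074, 0.65, 0.0]
contact_force: [0.1, 0.4, 0.8]
grip_width: 0.0855
```

Request:
send_rows(
  moves=[0, 0, -10, 0, 0, 0, -30, 0, 0, 0, -60, 0, 0, 0, -100, 0, 0, 0, -130, 0, 0, 0, -140, 0],
)

```text
clock: 10.12
tcp_pos: [0.6222, -0.155, 0.243]
orientation: [3.072, 0.649, 0.008]
contact_force: [0.7, -0.2, 0.3]
grip_width: 0.0856
```

Run:
```python
from h import *
o=r.get_obs();print(o["clock"],o["tcp_pos"],o["contact_force"],o["grip_width"])
S=r.grab_frame("scene");s=S["img"][:,:,::-1];W=r.grab_frame("wrist");w=W["img"][:,:,::-1]
print(proj(S,[[.621,-.154,.165],[.621,-.154,.085]]),proj(W,[[.621,-.154,.165],[.621,-.154,.085]]))
cv2.imwrite("pics/q1.png",np.hstack([cv2.resize(s[190:300,90:230],(400,314)),cv2.resize(w,(400,314))]))
cv2.imwrite("pics/q2.png",cv2.resize(s[200:310,95:255],(800,550),interpolation=cv2.INTER_CUBIC))
```

```text
10.125 [ 0.62223946 -0.15499731  0.24303092] [ 0.69069457 -0.24411226  0.34124352] 0.0855907395243892
[[177.12067595 224.17024078]
 [181.50818852 259.67328225]] [[282.28418191 217.89385821]
 [282.70443396 184.68135974]]
```

View pics/q1.png

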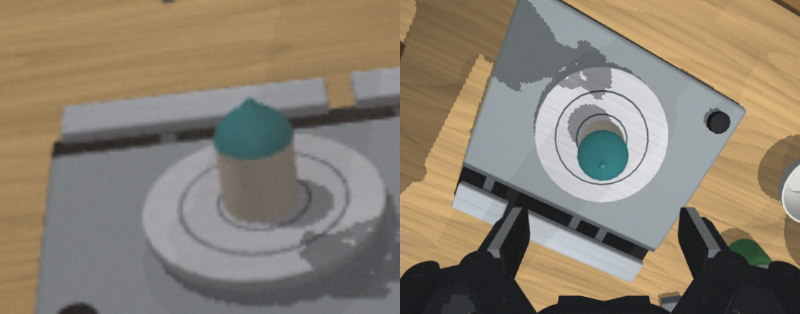

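View pics/q2.png

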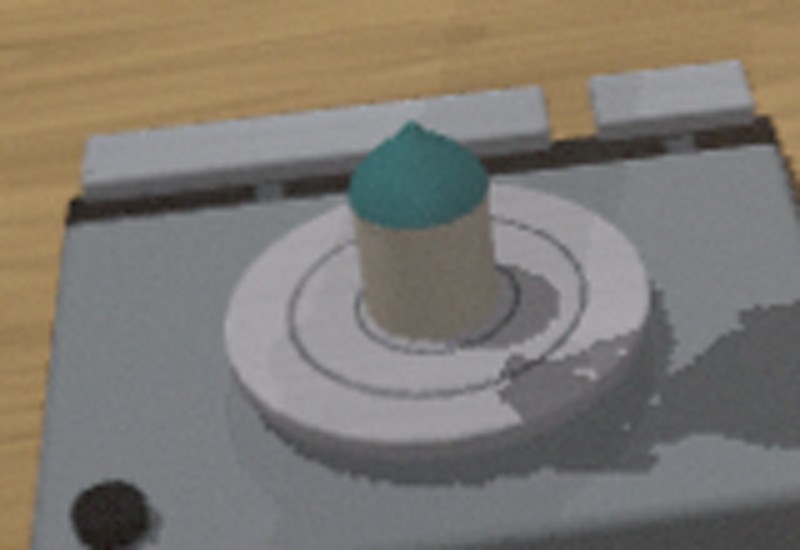

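The jar stands upright on the wheel. Its base, at about (430,325) in the crop, nearly fills the inner ring. I'll shut the fingers and move over the bar's middle.

Request:
send_rows(
  moves=[-20, -4, 0, 0, -55, -12, 0, 0, -95, -20, 0, 0, -130, -28, 0, 0, -157, -34, 0, 0, -167, -36, 0, 0, -167, -36, 0, 0, -167, -36, 0, 0],
  hand=1,
)

```text
clock: 11.22
tcp_pos: [0.4547, -0.1891, 0.2392]
orientation: [-3.073, -0.651, -0.001]
contact_force: [0.1, -0.3, 0.3]
grip_width: -0.0001
```

Run:
```python
from h import *
o=r.get_obs();print(o["clock"],o["tcp_pos"],o["contact_force"],o["grip_width"])
W=r.grab_frame("wrist");w=W["img"][:,:,::-1]
print(proj(W,[[.453,-.19,.06]]))
cv2.imwrite("pics/b1.png",w)
```

```text
11.225 [ 0.45467403 -0.18914778  0.2391861 ] [ 0.11104822 -0.33178263  0.32836438] -5.492199273971102e-05
[[285.02988461 179.1461524 ]]
```

View pics/b1.png

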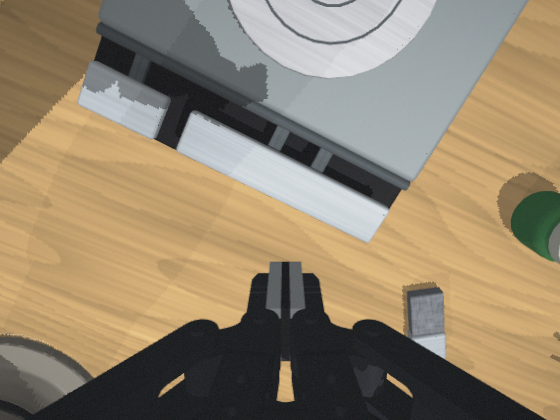

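The wrist view shows the long bar's corners at about (192,112), (390,207), (370,242) and (178,148).

Run:
```python
from h import *
W=r.grab_frame("wrist");q=atz(W,[(192,112),(390,207),(370,242),(178,148)],.06);print(q.round(4),q.mean(0).round(4),np.linalg.norm(q-np.roll(q,1,0),axis=1))
```

```text
[[ 0.4749 -0.0934  0.06  ]
 [ 0.4681 -0.2898  0.06  ]
 [ 0.4292 -0.2896  0.06  ]
 [ 0.4407 -0.0924  0.06  ]] [ 0.4532 -0.1913  0.06  ] [0.03420083 0.19644064 0.03890873 0.1975387 ]
```

The bar middle comes out at (0.453, -0.191). I'll descend to just above it, then press slowly.

Request:
send_rows(
  moves=[-1, 1, 35, 0, -2, 1, 75, 0, -2, 1, 110, 0, -2, 1, 140, 0, -2, 1, 158, 0, -2, 1, 166, 0, -2, 1, 166, 0],
)

```text
clock: 12.2
tcp_pos: [0.4525, -0.1911, 0.0731]
orientation: [-3.073, -0.651, 0.0]
contact_force: [0.7, 0.5, -0.1]
grip_width: -0.0004
```

Request:
send_rows(
  moves=[0, 0, 3, 0, 0, 0, 6, 0, 0, 0, 8, 0, 0, 0, 10, 0, 0, 0, 12, 0, 0, 0, 13, 0, 0, 0, 14, 0, 0, 0, 15, 0],
)

```text
clock: 13.2
tcp_pos: [0.4518, -0.1914, 0.0584]
orientation: [3.074, 0.65, -0.001]
contact_force: [-3.1, -0.2, 5.3]
grip_width: -0.0002
```

Contact at 5 N. Pressing on gently until the force shows the stop.

Request:
send_rows(
  moves=[0, 0, 1, 0, 0, 0, 2, 0, 0, 0, 3, 0, 0, 0, 4, 0, 0, 0, 4, 0],
)

```text
clock: 13.82
tcp_pos: [0.4511, -0.1914, 0.0543]
orientation: [-3.073, -0.649, 0.003]
contact_force: [-3.6, 0.4, 5.0]
grip_width: 0.0003
```

Request:
send_rows(
  moves=[0, 0, 0.5, 0, 0, 0, 1, 0, 0, 0, 1.5, 0, 0, 0, 2, 0, 0, 0, 2, 0],
)

```text
clock: 14.45
tcp_pos: [0.4512, -0.1915, 0.0533]
orientation: [3.073, 0.649, -0.003]
contact_force: [-7.7, 1.4, 19.8]
grip_width: -0.0
```

The force jumped to 20 N at tip height 0.053, which matches the stop. I'll lift off and look.

Request:
send_rows(
  moves=[0, 0, -3, 0, 0, 0, -15, 0, 0, 0, -45, 0, 0, 0, -90, 0, 0, 0, -140, 0, 0, 0, -180, 0, 0, 0, -186, 0, 0, 0, -186, 0],
)

```text
clock: 15.45
tcp_pos: [0.4521, -0.1914, 0.2385]
orientation: [3.073, 0.65, 0.001]
contact_force: [0.7, -0.1, -1.0]
grip_width: 0.0004
```

Run:
```python
from h import *
o=r.get_obs();print(o["clock"],o["tcp_pos"],o["contact_force"])
W=r.grab_frame("wrist");w=W["img"][:,:,::-1];S=r.grab_frame("scene");s=S["img"][:,:,::-1]
cv2.imwrite("pics/e1.png",w);cv2.imwrite("pics/e2.png",cv2.resize(s[200:310,95:255],(800,550),interpolation=cv2.INTER_CUBIC))
```

```text
15.45 [ 0.45212359 -0.19135754  0.23848661] [ 0.74568305 -0.07519871 -1.0483216 ]
```

View pics/e1.png

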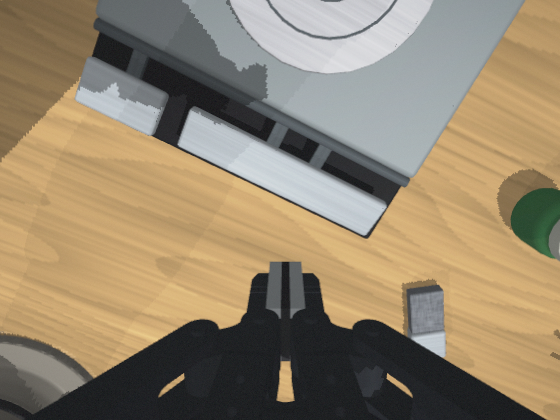

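View pics/e2.png

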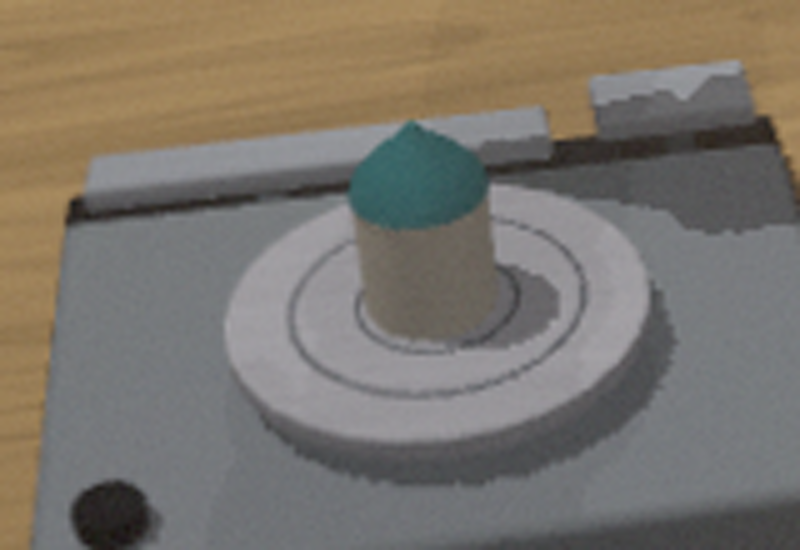

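The long bar's front edge dropped by about 20 crop pixels at both ends ((85,138)→(90,158) and (545,88)→(545,107)). It is level and fully down, and the jar has not moved. Handing in.

```bash
python3 -c "
from bench import r
print(r.hand_in())"
```

```text
the job is handed in; nothing more can be done
None
```

The small domed jar now stands upright in the middle of the decorating wheel, and the long hold bar is pressed fully down and left there. I handed the job in shortly after 15.5 s on the robot's clock; it reports no verdict.

- **Jar:** I released it at about (0.621, -0.155). In the last picture it is upright with its base nearly filling the inner ring, which I read as roughly 3 mm off centre.
- **Bar:** I pressed at (0.452, -0.191), against a measured middle of (0.453, -0.191). The force rose from about 5 N to 20 N with the fingertips at z = 0.053 m, which fits the stop. After lifting off, both ends had dropped by the same amount in the scene picture, so the bar was level and stayed down.
- **Clearance:** The tool was 0.24 m above the table at hand-in, touching nothing.
- **Disagreement:** The scene and top cameras differed by about 5 mm, so I used their average. The wrist camera agreed with that average to about 2 mm for the jar and the bar. No check failed.

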